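# Put the shoe brush away in the door of the shoe-care cabinet

## Task

Pull the door of the little white cabinet open past its roller catch, set the shoe brush upright, bristles down and flat on the floor of the upper tray on the inside of the door, and then push the door until the catch snaps and it is fully shut with the brush in it. Leave the polish tin and the spray can where they stand.

Things in the scene. Friction and masses are not known exactly. Their poses are not given: they have to be found in the camera images.
- cabinet: white painted cabinet, 270 wide, 180 deep, 230 mm high, standing on the table, fixed. Origin: on the table, middle of the foot of its front. x points into the cabinet (away from the door), y along its front to the hinge side (left, as seen facing the door), z up. Its place and yaw vary.
- door (a joint): door angle in rad: 0 shut, grows as the free (right) edge swings out towards the robot about the upright hinge line, to a stop at 1.75. A sprung roller under the cabinet's top holds it shut: about 4 N at the handle pulls it through, about 5 N pushes it shut. The catch acts below about 0.06 rad; from about 0.025 rad it draws the door home, above that it pushes it back out. Elsewhere the door moves easily and stays where it is left.
- door_hinge (a point): point on the hinge line at the door's foot, 20 mm over the table. It turns with the door: x is the door's inward normal, y along the door from its free edge to the hinge, z up. The door panel is 270 wide, 205 high (top edge 225 mm over the table), 16 mm thick, from x = -16 mm (outer face) to x = 0 (inner face) and from y = -270 mm to 0.
- door_grip (a point): grip point of the door's handle, an upright steel bar of 12 mm diameter on the outer face near the free edge; its axis stands 40 mm off the outer face (34 mm free behind it). The point lies on the bar's axis 190 mm over the table; the bar reaches from 114 to 216 mm over the table; two level fixings, 10 mm thick, join it to the door 15 and 62 mm below the point. At x = -56, y = -235 mm from door_hinge. Axes as door_hinge.
- door_tray (a point): centre of the inner floor of the upper tray, an open wooden tray on the inside of the door, reached from above when the door is open. The floor is 110 mm over the table; inside it is 170 mm (point y, along the door) by 85 mm (point x), walls 5 mm thick rising 30 mm over the floor; the panel stands behind one long side and rises 115 mm over the floor. It lies at x = 47.5, y = -125 mm from door_hinge. Axes as door_hinge. The smaller tray below it holds jars; leave it.
- brush: wooden shoe brush standing on its dark bristles: 140 long (x), 50 wide (y), 85 mm high (z up), 0.15 to 0.3 kg. Origin: centre of its underside. Bristles and back up to 38 mm; above that an upright grip block 75 long (x), 28 mm thick (y) from 38 to 85 mm, centred, to be held across its thickness. It swaps places with the tin and the spray.
- tin: bystander: round flat polish tin, 84 mm across, 32 mm high; origin centre of underside.
- spray: bystander: aluminium spray can, 56 mm across, 130 mm high; origin centre of underside.
There are look-alikes about, which are no part of the job. There is more than one size of the brush; the job needs the smaller.

How it is judged (in metres and radians):
On the way, in this order (a step that is already met when the one before it is completed fails the run):
1. the door is pulled open well past the catch (over 0.7 rad) (value of joint door above 0.7 rad), for 0.1 s.
2. with the door still open (over 0.5 rad) the brush stands upright on the floor of the door's upper tray and the fingers have let go of it (x of brush in the frame of door_tray between -0.03 and 0.03 m and y of brush in the frame of door_tray between -0.03 and 0.03 m and z of brush in the frame of door_tray between -0.008 and 0.012 m and angle between brush's own z axis and vertical below 0.2 rad and value of joint door above 0.5 rad and contact force between the fingers and brush below 0.05 N), for 0.2 s.
At the end, for the whole second after the job is handed in: The door is shut and held by the catch (within 0.015 rad) and the brush stands at rest and upright (within 0.2 rad), bristles down on the floor of the upper tray (within 12 mm in height, 30 mm of its centre) (x of brush in the frame of door_tray between -0.03 and 0.03 m and y of brush in the frame of door_tray between -0.03 and 0.03 m and z of brush in the frame of door_tray between -0.008 and 0.012 m and angle between brush's own z axis and vertical below 0.2 rad and value of joint door below 0.015 rad and linear speed of brush below 0.02 m/s); the robot touches nothing.
It fails at once if the polish tin or the spray can is shifted by more than 40 mm (distance of any of tin, spray from where it was at the start of the episode above 0.04 m).
It also fails if it takes over 72 s, if anything falls off the work surface, if the arm or the gripper's body presses on something with over 40 N, if the wrist force passes 120 N, or if a joint passes its speed limit or range.

## Robot

A 6-joint arm with a two-finger parallel gripper is mounted at the origin on the work surface. World frame = base frame: x ahead of the robot, y to its left, z up, the work surface at z = 0. Lengths are in mm, angles in degrees, forces in N, time in s.
With the tool pointing down it reaches from about 325 to 925 mm from the base axis. Payload 3.1 kg.
Tool frame: the origin (TCP) lies at the very end of the fingers, on their centre line; the grasp point (between the pads) lies grasp_offset behind it (grasp_offset is the distance from the TCP to the grasp point, in mm); z points along the fingers, y is the line along which they close (so a half turn about z gives the same grasp; the last joint's range is limited). The gripper opens to 85 mm and grips with 20 to 120 N. Pads are 22 mm wide; open, the fingers measure 114 mm over their backs; the gripper's body (76 mm by 85 mm) begins 54 mm behind the grasp point. The pads swing forward as they close: fully open they stand 13 mm farther back than shut.
Start: joints at [59.576, 12.427, 92.441, -0, 75.132, -6.429], TCP at [254.149, 571.006, 202.2] pointing down, gripper open.
Joint ranges: [-157.48, 157.48], [-44.54, 120.13], [17.64, 146.25], [-64.5, 244.5], [7.68, 150.69], [-147.95, 147.95]. Speed limits (degrees/s): [159.86, 159.86, 180, 180, 180, 180].

## Interface

Orientations are given as [roll, pitch, yaw] about the fixed x, y, z axes, in that order (R = Rz(yaw) Ry(pitch) Rx(roll)).
In Python, from station import * gives the robot as it stands. Calls block until the motion is done:
- goto(position, orientation): joint-space move of the TCP to a pose.
- move_l(position, attitude=None, speed=150): straight line of the TCP; attitude=None keeps the orientation; speed is the mean speed in mm/s.
- move_j(angles): joint-space move.
- grip(opening, squeeze=None): finger opening in mm; squeeze is the grip in N (None keeps the last); returns when the fingers have stopped.
- wait(seconds).
- solve_ik(position, orientation): joint angles nearest the present ones, or None.
- get_obs(): the state.
- get_image(name): name is "scene" or "top"; returns the picture (420x560x3 uint8, red, green, blue); there is no depth.
- get_calibration(name): a dict with "fx", "fy", "cx", "cy" (pixels), "R" (3x3) and "t" (3): a world point X has camera coordinates R X + t. Camera axes: x right, y down, z forward; pixel columns grow to the right and rows downward; lengths in mm; the calibration is good to about 2 mm. A picture is of the moment at which its call begins. get_calibration takes no time and is no camera call.
A pose or a line that the arm cannot do raises Unreachable and nothing moves.
- sign_off(): hands the job in; it is judged then, once.
Trained networks look in the newest picture that a camera, given by its name, has taken for a name from the list of things; names that differ only in an ending like _2 or _b are one class to them, and where a whole thing is asked for, a point or a joint stands for the part that bears it (a point fixed in the world has none). Each returns a list of dicts, best first, with "score" (0 to 1); they miss things now and then, are a little off and sometimes report something else, mostly with a low value. They report only what shows in the picture. A call takes as long as a camera call. They do not tell look-alikes from the thing itself.
- spot_in(name, camera): "extent" ([centre column, centre row, width, height] in pixels, round what is visible of it).
- regions_of(name, camera): "region" (420x560 bool, what is visible of it) and "extent" ([centre column, centre row, width, height] in pixels, round what is visible of it).
The state is a dict: "t": time; "joint_pos": joint angles; "qvel": joint speeds; "effort": joint torques, N m; "tcp_pos": TCP position; "ee_rot": TCP orientation; "wrist_force": force on the tool from outside, world axes, zero at the start; "moment": the same for the moment, N m; "grip_width": finger opening in mm; "grip_force": force on a finger pad.
Only numpy, scipy, OpenCV 4.12 (cv2) and the standard library are available. Lean on these libraries where they do the work, as an engineer would, in place of code of your own. Each camera call takes 0.05 s, during which the arm holds its last target. There are 200 camera calls.

## Working session

There is one attempt and no reset: what is moved stays moved. The work goes in short steps, each a Python script; the robot and the scene stay as the last script left them, time stands still between calls to the robot, and variables do not carry over. Pictures are saved under pics/ and viewed, at most 10 in all, crops included, and the job is handed in when it is done.

```bash
mkdir -p pics; ls
cat > a.py <<'E'
from station import *
import cv2, numpy as np, json
for c in ("scene","top"):
    im=get_image(c); cv2.imwrite(f"pics/{c}0.png",im[:,:,::-1])
    k=get_calibration(c); print(c,{a:np.round(b,3).tolist() for a,b in k.items()})
    for n in ("brush","tin","spray","cabinet","door","door_grip"):
        try: print(n,[(round(d["score"],2),np.round(d["extent"]).tolist()) for d in spot_in(n,c)][:5])
        except Exception as e: print(n,e)
o=get_obs();print(o)
E
python3 a.py; python3 -c "
import cv2,numpy as np
a=cv2.imread('pics/scene0.png');b=cv2.imread('pics/top0.png')
cv2.imwrite('pics/s1.png',cv2.resize(a,(784,588)));cv2.imwrite('pics/t1.png',cv2.resize(b,(784,588)))"
```

```text
pics
scene {'fx': 382.383, 'fy': 382.383, 'cx': 271.337, 'cy': 208.385, 'R': [[-0.918, 0.396, -0.011], [0.321, 0.727, -0.607], [-0.233, -0.561, -0.794]], 't': [608.845, 25.928, 1441.462]}
brush [(0.86, [262.0, 134.0, 38.0, 40.0]), (0.58, [257.0, 223.0, 37.0, 30.0])]
tin [(0.67, [290.0, 188.0, 21.0, 21.0]), (0.23, [270.0, 283.0, 60.0, 93.0])]
spray [(0.83, [316.0, 219.0, 20.0, 30.0])]
cabinet [(0.82, [242.0, 306.0, 119.0, 136.0])]
door [(0.75, [270.0, 283.0, 59.0, 89.0]), (0.42, [317.0, 220.0, 19.0, 32.0])]
door_grip [(0.92, [270.0, 283.0, 60.0, 95.0])]
top {'fx': 380.804, 'fy': 380.804, 'cx': 286.694, 'cy': 209.176, 'R': [[-0.003, -1.0, 0.015], [-0.992, 0.001, -0.126], [0.126, -0.015, -0.992]], 't': [-209.188, 590.686, 1117.637]}
brush [(0.65, [291.0, 201.0, 22.0, 43.0]), (0.56, [431.0, 266.0, 56.0, 70.0])]
tin [(0.76, [329.0, 257.0, 27.0, 26.0])]
spray [(0.72, [256.0, 262.0, 20.0, 22.0])]
cabinet [(0.73, [176.0, 133.0, 129.0, 110.0])]
door [(0.8, [187.0, 167.0, 110.0, 41.0])]
door_grip [(0.57, [186.0, 166.0, 111.0, 44.0])]
{'t': 0.7, 'joint_pos': array([ 5.95762119e+01,  1.24231631e+01,  9.24387333e+01,  5.69299325e-04,
        7.51307405e+01, -6.42941496e+00]), 'qvel': array([-0.04571862, -0.02870335,  0.0897489 , -0.05471967, -0.05336975,
        0.0701875 ]), 'effort': array([-1.55552647e-03, -3.96731722e+01, -3.04166222e+01, -2.57038046e-04,
        5.97659109e-04,  1.72310865e-05]), 'tcp_pos': array([254.16315397, 571.03801789, 202.26757517]), 'ee_rot': array([1.79992622e+02, 2.77722120e-04, 1.56005481e+02]), 'wrist_force': array([ 0.47825272, -0.34218432, -0.94036655]), 'moment': array([-0.07121943,  0.02734685, -0.01410394]), 'grip_force': 0.0, 'grip_width': 85.53309582693086}
```

View pics/s1.png

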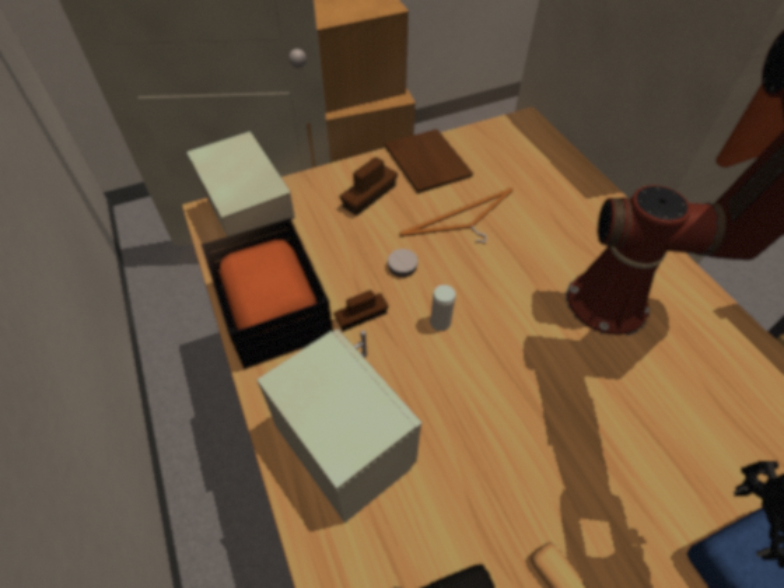

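View pics/t1.png

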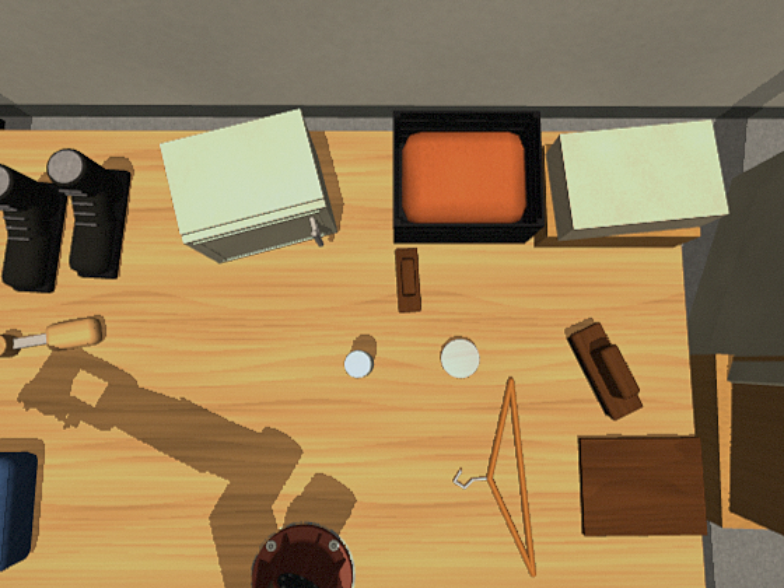

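The scene and top views agree. Brush candidates in the top view (560 px frame):
- (291,201): the smaller brush, next to the black crate. By the description this is the one to take.
- (431,266): the larger look-alike.

White box candidates:
- (176,133): has the handle, at about (226,161), so this is the cabinet.
- (460,125): plain box, no handle.

The tin is at (329,257) and the spray can at (256,262).

```bash
cat > h.py <<'E'
from station import *
import cv2, numpy as np
from scipy.optimize import minimize
def proj(P,k):
    c=np.atleast_2d(P)@np.array(k["R"]).T+np.array(k["t"]); return np.c_[k["fx"]*c[:,0]/c[:,2]+k["cx"],k["fy"]*c[:,1]/c[:,2]+k["cy"]]
def back(uv,z,k):
    R=np.array(k["R"]);d=R.T@np.array([(uv[0]-k["cx"])/k["fx"],(uv[1]-k["cy"])/k["fy"],1]);o=-R.T@np.array(k["t"]); return o+d*(z-o[2])/d[2]
def rz(a): return np.array([[np.cos(a),-np.sin(a),0],[np.sin(a),np.cos(a),0],[0,0,1]])
def box(x0,x1,y0,y1,z0,z1): return np.array([[x,y,z] for x in(x0,x1) for y in(y0,y1) for z in(z0,z1)],float)
def sil(parts,p,k,S=4):
    m=np.zeros((420*S,560*S),np.uint8)
    for b in parts:
        q=proj(b@rz(p[2]).T+[p[0],p[1],0],k)
        cv2.fillConvexPoly(m,cv2.convexHull(((q+.5)*S).astype(np.int32)),1)
    return cv2.resize(m.astype(np.float32),(560,420),interpolation=cv2.INTER_AREA)
def fit(parts,p0,masks):  # masks {cam: float mask}
    ks={c:get_calibration(c) for c in masks}
    f=lambda p:sum(1-np.minimum(m,s).sum()/np.maximum(m,s).sum() for c,m in masks.items() for s in [sil(parts,[p[0]*100,p[1]*100,p[2]],ks[c])])
    best=None
    for da in (0,.1,-.1):
        r=minimize(f,[p0[0]/100,p0[1]/100,p0[2]+da],method="Nelder-Mead",options=dict(initial_simplex=np.array([p0[0]/100,p0[1]/100,p0[2]+da])+np.array([[0,0,0],[.2,0,0],[0,.2,0],[0,0,.15]])))
        if best is None or r.fun<best.fun: best=r
    return np.array([best.x[0]*100,best.x[1]*100,best.x[2]]),best.fun
BR=[box(-70,70,-25,25,0,38),box(-37.5,37.5,-14,14,38,85)]
CB=[box(0,180,-135,135,0,230),box(-16,0,-135,135,20,225)]
E
cat > b.py <<'E'
from h import *
K=get_calibration("top"); im={c:get_image(c) for c in("top","scene")}
def mask(n,c,near):
    L=regions_of(n,c); d=min(L,key=lambda d:np.hypot(*(np.array(d["extent"][:2])-near))); print(n,c,d["score"],d["extent"]); return d["region"].astype(np.float32)
mb={"top":mask("brush","top",(291,201)),"scene":mask("brush","scene",(257,223))}
p0=back((291,201),30,K); 
for s in (["top"],["top","scene"]): print("brush",s,fit(BR,[p0[0],p0[1],0.05],{c:mb[c] for c in s}))
mc={"top":mask("cabinet","top",(176,133)),"scene":mask("cabinet","scene",(242,306))}
a=back((130.7,169.3),230,K);b=back((233.6,145),230,K);print("front edge",a,b)
m=(a+b)/2; yaw=np.arctan2(*(a-b)[1::-1])-np.pi/2
for s in (["top"],["top","scene"]): print("cab",s,fit(CB,[m[0],m[1],yaw],{c:mc[c] for c in s}))
print("tin",back((329,257),16,K),"spray",back((256,262),130,K),"handletop",back((226,159),216,K))
big=cv2.resize(im["top"][60:270,110:320],None,fx=2.8,fy=2.8,interpolation=cv2.INTER_CUBIC)
pc,_=fit(CB,[m[0],m[1],yaw],{"top":mc["top"]})
T=lambda P:(proj(np.atleast_2d(P)@rz(pc[2]).T+[pc[0],pc[1],0],K)-[110,60]+.5)*2.8
for q in T(box(0,180,-135,135,0,230))[1::2]: cv2.circle(big,tuple(int(v) for v in q),3,(255,0,0),-1)
for z in(114,216): cv2.circle(big,tuple(int(v) for v in T([-56,-100,z])[0]),3,(0,0,255),-1)
cv2.imwrite("pics/crop.png",big[:,:,::-1])
E
python3 b.py
```

```text
brush top 0.79 [290.7, 200.8, 23.6, 42.9]
brush scene 0.95 [257.2, 222.3, 34.2, 27.8]
brush ['top'] (array([ 6.20786233e+02, -2.22633903e+02,  6.31011659e-02]), np.float64(0.07232731580734253))
brush ['top', 'scene'] (array([ 6.19834444e+02, -2.22173851e+02,  6.60964402e-02]), np.float64(0.20208781957626343))
cabinet top 0.94 [176.6, 133.2, 124.8, 107.9]
cabinet scene 0.71 [243.2, 306.7, 120.5, 132.4]
front edge [668.89850833 190.01402103 230.        ] [733.13700947 -70.81551011 230.        ]
cab ['top'] (array([7.08948002e+02, 6.63392454e+01, 2.68724891e-01]), np.float64(0.019750595092773438))
cab ['top', 'scene'] (array([7.10081499e+02, 6.89928913e+01, 2.55937616e-01]), np.float64(0.051880836486816406))
tin [ 445.85969187 -339.42562146   16.        ] spray [ 432.71709069 -124.2542235   130.        ] handletop [699.75882546 -49.82116827 216.        ]
```

View pics/crop.png

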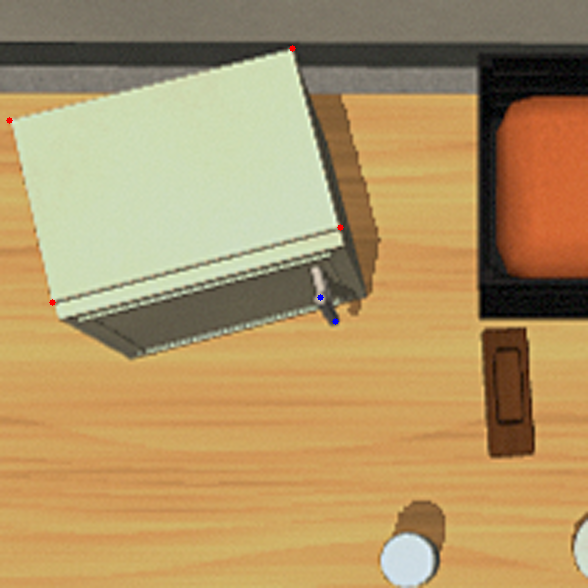

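The crop shows the smaller brush at crop (508,392), with a clear 140:50 outline and grip block. The fitted cabinet corners sit on its top face, and the handle bar runs from (320,297) to (335,321) where predicted. Next I check reachability and then grasp the handle.

```bash
cat > g.py <<'E'
from h import *
import station
GO=station.grasp_offset
PSI=.256; HINGE=np.array([709.5,67.7,0])+rz(PSI)@[0,135,0]; G=195
def door(p,th): return HINGE+rz(PSI-th)@np.array(p,float)
def hp(th,z=G,p=(-56,-235)): 
    q=door([*p,0],th); q[2]=z-GO; return q
def ho(th): return [180,0,np.degrees(PSI-th)+180]
def st(s=""):
    o=get_obs(); print(s,"t",round(o["t"],1),"tcp",np.round(o["tcp_pos"],1),"F",np.round(o["wrist_force"],1),"w",round(o["grip_width"],1),"gf",round(o["grip_force"],1)); return o
E
python3 - <<'E'
from g import *
print(GO)
for th in(0,.5,1,1.4): print(th,np.round(hp(th)),np.round(ho(th)),solve_ik(hp(th),ho(th)))
goto(hp(0,300),ho(0)); grip(45,40); st()
move_l(hp(0),speed=120); st("down")
grip(0,40); st("gripped")
E
```

```text
18.700000000000003
0 [681. -43. 176.] [180.   0. 195.] [  -9.52442302   20.38850458   85.3669322     0.           74.24456322
 -114.19214257]
0.5 [564. -16. 176.] [180.   0. 166.] [ -8.76973233   6.45676696 102.14779387   0.          71.39543916
 -84.78956213]
1 [475.  63. 176.] [180.   0. 137.] [ -0.80651315  -4.31549525 113.0996623    0.          71.21583295
 -48.17845319]
1.4 [438. 152. 176.] [180.   0. 114.] [ 10.44923001  -6.36883173 114.98216339   0.          71.38666835
 -14.00439822]
 t 4.1 tcp [680.7 -43.1 281.3] F [-0.9 -0.3 -0.3] w 44.9 gf 0.0
down t 5.2 tcp [681.5 -43.4 177.6] F [ 0.8 -0.2 -0.1] w 45.4 gf 0.0
gripped t 5.6 tcp [681.4 -43.5 177.6] F [1.  0.4 4.1] w 8.3 gf 39.1
```

Run:
```python
from g import *
for d in (2,4,6,8):
    th=np.radians(d); move_l(hp(th),ho(th),speed=40); o=st(d); print(" y_d force",o["wrist_force"]@rz(PSI-th)[:,1])
im=get_image("top"); cv2.imwrite("pics/c2.png",cv2.resize(im[90:230,130:290],None,fx=3.5,fy=3.5,interpolation=cv2.INTER_CUBIC)[:,:,::-1])
```

```text
2 t 6.0 tcp [674.8 -43.5 177.7] F [ 5.7 -0.2  1.5] w 8.7 gf 39.5
 y_d force -1.481736764420426
4 t 6.3 tcp [663.5 -43.2 177.6] F [-0.1 -0.7  5.5] w 8.4 gf 39.9
 y_d force -0.6462862076845254
6 t 6.7 tcp [654.9 -42.6 177.5] F [-0.3 -0.2  5.3] w 8.2 gf 40.0
 y_d force -0.20542389119996737
8 t 7.0 tcp [646.5 -41.7 177.6] F [ 0.1 -0.7  5.4] w 8.5 gf 40.0
 y_d force -0.7392277565748256
```

View pics/c2.png

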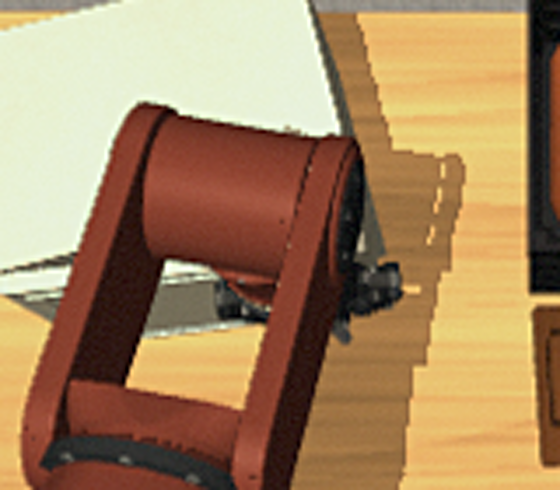

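The door's lower edge, from (150,337) to (250,322), has turned by about 0.13 rad. The handle is held and the catch has been passed, so I swing the door wide.

Run:
```python
from g import *
for d in range(15,79,7):
    th=np.radians(d); move_l(hp(th),ho(th),speed=120); o=get_obs(); print(d,round(o["t"],1),np.round(o["wrist_force"]@rz(PSI-th),1),round(o["grip_width"],1))
grip(45); st()
p=o["tcp_pos"].copy(); p[2]=300; move_l(p,speed=250)
# out of view to the left, then look
move_j([60,0,100,0,80,-10])
for c in("top","scene"): cv2.imwrite(f"pics/{c}3.png",get_image(c)[:,:,::-1])
for n in("brush","tin","spray"): print(n,[(round(d["score"],2),np.round(d["extent"]).tolist()) for d in spot_in(n,"top")][:4])
K=get_calibration("top"); im=cv2.resize(cv2.imread("pics/top3.png"),None,fx=1.4,fy=1.4)
for th in(1.2,1.344,1.5):
    P=np.array([door([x,y,225],th) for x,y in((-16,0),(0,0),(0,-270),(-16,-270))]); P[:,2]=225
    cv2.polylines(im,[((proj(P,K)+.5)*1.4).astype(np.int32)],True,(0,0,255) if th==1.344 else (255,0,0),1)
cv2.imwrite("pics/t3.png",im[100:500,50:600]); st()
```

```text
15 7.5 [ 0.2 -0.8  6.2] 8.6
22 7.9 [-1.2 -0.7  5.4] 8.3
29 8.2 [-0.6 -0.5  6.4] 8.4
36 8.6 [-0.6 -0.4  6.6] 8.2
43 9.0 [-0.4  0.1  6.8] 8.9
50 9.4 [0.4 0.1 6.9] 8.6
57 9.8 [ 0.7 -0.2  7.1] 8.5
64 10.2 [-0.  -0.5  7.3] 8.7
71 10.6 [ 1.1 -0.7  8.2] 8.7
78 11.0 [-0.9 -0.3  7.6] 8.6
 t 11.4 tcp [439.5 142.7 175.6] F [ 0.3 -0.5  0.7] w 44.8 gf 0.0
brush [(0.87, [291.0, 199.0, 23.0, 39.0]), (0.67, [433.0, 265.0, 54.0, 70.0])]
tin [(0.88, [328.0, 256.0, 27.0, 28.0])]
spray [(0.8, [257.0, 261.0, 20.0, 17.0])]
 t 13.9 tcp [209.5 501.1 258.2] F [ 0.7  0.  -0.8] w 44.9 gf 0.0
```

View pics/t3.png

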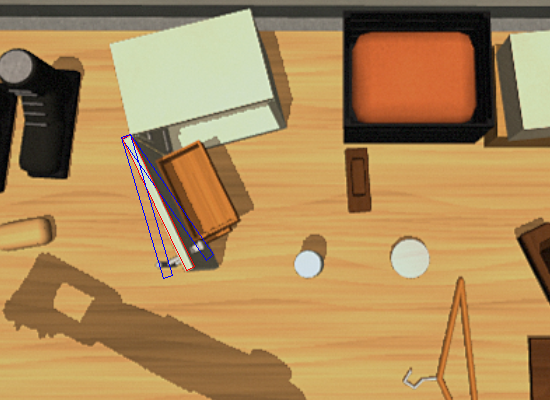

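The door's top edge in the crop, (127,135) to (190,270), lies on the outline for about 1.35 rad. The tray is open at (200,190), and the brush at (358,180), tin at (410,258) and spray can at (308,263) have not moved. Next I fetch the brush.

Run:
```python
from g import *
K=get_calibration("top")
print("tray rim crop px",[np.round(((proj(np.r_[door([x,y,0],1.355)[:2],140],K)+.5)*1.4-[50,100])[0]).tolist() for x,y in((0,-35),(95,-35),(95,-215),(0,-215))])
b=np.array([620.5,-222.5]); yaw=np.degrees(.065)
o=get_obs(); p=o["tcp_pos"].copy(); p[2]=330; move_l(p,speed=250)
goto([*b,330],[180,0,yaw]); grip(60,40)
move_l([*b,130],speed=250); move_l([*b,63-GO],speed=80); st("down")
grip(0,45); st("grip")
move_l([*b,290],speed=200); st("lift")
cv2.imwrite("pics/s4.png",get_image("scene")[:,:,::-1][60:270,150:430].repeat(2,0).repeat(2,1))
```

```text
tray rim crop px [[155.0, 160.0], [198.0, 139.0], [237.0, 219.0], [193.0, 241.0]]
down t 19.7 tcp [ 621.2 -222.8   45.2] F [-0.4 -0.1  0.2] w 60.0 gf 0.0
grip t 20.1 tcp [ 621.1 -222.7   45.2] F [ 0.5 -0.   3.4] w 27.0 gf 45.3
lift t 21.5 tcp [ 619.5 -222.1  287.7] F [-0.1  0.6 -2.2] w 26.5 gf 44.8
```

View pics/s4.png

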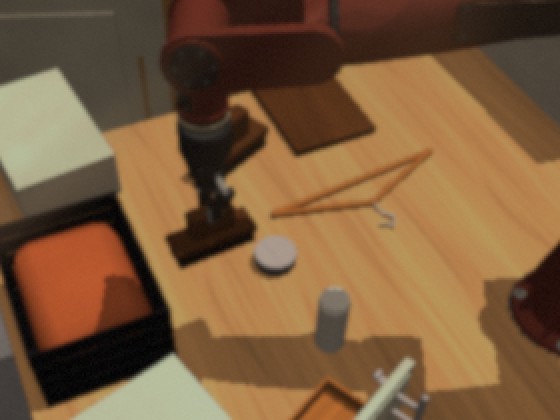

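The brush is held upright in the fingers, at about (210,235), clear of the table. Now I place it.

Run:
```python
from g import *
TH=1.355; q=door([47.5+4,-125,0],TH); yaw=np.degrees(PSI-TH)+90
A=[180,0,yaw]
move_l([q[0],q[1],300],A,speed=200); st("above")
move_l([q[0],q[1],190],speed=150); st()
z=190
move_l([q[0],q[1],160],speed=60); o=st()
for z in np.arange(159,151.5,-1.0):
    move_l([q[0],q[1],z],speed=20); o=get_obs(); print(z,round(o["tcp_pos"][2],1),np.round(o["wrist_force"],1))
    if o["wrist_force"][2]>1.5: break
grip(44); st("open")
move_l([q[0],q[1],310],speed=120)
move_j([60,0,100,0,80,-10]); st()
im=get_image("top"); L=regions_of("brush","top"); print([(round(d["score"],2),np.round(d["extent"]).tolist()) for d in L])
K=get_calibration("top"); big=cv2.resize(im[140:290,110:260],None,fx=3.6,fy=3.6,interpolation=cv2.INTER_CUBIC)
def R(x0,x1,y0,y1,z,col):
    P=np.array([[*door([47.5+x,-125+y,0],TH)[:2],z] for x,y in((x0,y0),(x1,y0),(x1,y1),(x0,y1))]); cv2.polylines(big,[((proj(P,K)+.5-[110,140])*3.6).astype(np.int32)],True,col,1)
R(-14,14,-37.5,37.5,195,(255,0,0)); R(-25,25,-70,70,148,(0,0,255))
cv2.imwrite("pics/t5.png",big[:,:,::-1])
```

```text
above t 23.3 tcp [587.5  94.7 299.9] F [-0.4  0.1 -1.3] w 26.5 gf 44.8
 t 24.2 tcp [588.4  95.5 191.2] F [ 0.1 -1.  -0.7] w 26.8 gf 44.8
 t 24.8 tcp [587.2  95.6 159.7] F [ 0.   0.5 -1.9] w 26.6 gf 44.8
159.0 159.4 [-0.1  0.5 -1.7]
158.0 158.0 [ 0.2 -0.  -2.1]
157.0 156.9 [ 0.2 -0.4 -1.2]
156.0 155.9 [ 1.  -0.3 -2. ]
155.0 155.2 [ 0.4 -0.2 -0.4]
154.0 155.1 [-1.2  0.1  4.2]
open t 26.6 tcp [587.1  95.6 153.5] F [-0.8 -0.3 -0.2] w 44.0 gf 0.0
 t 30.1 tcp [209.5 501.2 258.1] F [-0.6 -0.1 -0.7] w 43.8 gf 0.0
[(0.89, [433.0, 265.0, 51.0, 68.0]), (0.56, [176.0, 207.0, 41.0, 44.0])]
```

View pics/t5.png

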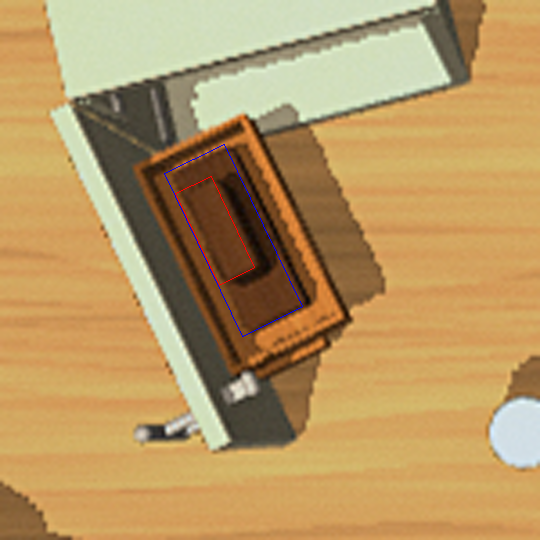

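The brush stands upright inside the tray at about (235,240), clear of all four walls, and the fingers have let go. Next I regrip the handle and push the door shut.

Run:
```python
from g import *
th=np.radians(78)
o=get_obs(); p=o["tcp_pos"].copy(); p[2]=310; move_l(p,speed=250)
goto(hp(th,310),ho(th)); move_l(hp(th),speed=150); st("down"); grip(0,40); st("grip")
for d in list(range(71,7,-7))+[6,5,4,3]:
    th=np.radians(d); move_l(hp(th),ho(th),speed=70 if d>5 else 40); o=get_obs()
    if d<10 or d%3==0: print(d,round(o["t"],1),np.round(o["wrist_force"]@rz(PSI-th),1),round(o["grip_width"],1))
for d in np.arange(2.5,-3.1,-.5):
    th=np.radians(d); move_l(hp(th),ho(th),speed=30); o=get_obs(); f=o["wrist_force"]@rz(PSI-th); print(d,np.round(f,1),np.round(o["tcp_pos"],1))
    if d<1 and f[0]<-14: break
wait(.2);st()
```

```text
down t 33.1 tcp [441.  143.2 177.3] F [-0.1  0.7 -0.3] w 44.5 gf 0.0
grip t 33.5 tcp [440.1 142.8 177.5] F [-3.5 -0.4  6.3] w 8.6 gf 39.1
57 35.2 [-0.4 -4.4  5.7] 8.8
36 36.9 [-0.4 -3.   5.6] 8.2
15 38.7 [ 0.2 -3.4  6. ] 8.7
8 39.2 [-0.6 -3.   5.7] 9.0
6 39.5 [-1.2 -2.8  6.6] 8.6
5 39.8 [-0.6 -3.2  5.9] 8.7
4 40.0 [-1.1 -3.   6.1] 8.5
3 40.3 [-4.7 -0.8  9. ] 8.5
2.5 [-9.5 -0.6 11.7] [666.9 -43.4 177.5]
2.0 [-13.9   0.6  14. ] [667.  -43.4 177.5]
1.5 [-18.2   1.   17.2] [667.  -43.4 177.4]
1.0 [-23.4   2.1  19.1] [667.1 -43.4 177.4]
0.5 [-5.  -1.9  7.6] [676.2 -43.5 177.5]
0.0 [-1.  -2.1  6.3] [681.1 -43.4 177.6]
-0.5 [-5.9 -0.7  9. ] [681.3 -43.4 177.5]
-1.0 [-10.9   0.   11.2] [681.2 -43.4 177.5]
-1.5 [-14.9   2.   14.4] [681.2 -43.5 177.5]
 t 42.7 tcp [681.2 -43.5 177.5] F [-15.3  -3.2  14.1] w 8.5 gf 40.2
```

Run:
```python
from g import *
th=np.radians(-.2); move_l(hp(th),ho(th),speed=20); st()
grip(45); st("open"); move_l(hp(th,330),speed=100)
move_j([60,0,100,0,80,-10]); wait(.3); st()
im=get_image("top"); K=get_calibration("top"); big=cv2.resize(im[60:270,110:320],None,fx=2.8,fy=2.8,interpolation=cv2.INTER_CUBIC)
cv2.imwrite("pics/t6.png",big[:,:,::-1])
a=cv2.imread("pics/top0.png")[:,:,::-1]; print("diff to start at cabinet", np.abs(a[90:200,110:250].astype(int)-im[90:200,110:250]).mean())
for n in("brush","tin","spray"): print(n,[(round(d["score"],2),np.round(d["extent"]).tolist()) for d in spot_in(n,"top")][:4])
```

```text
t 43.1 tcp [681.4 -43.4 177.6] F [-1.4 -3.   7.4] w 8.3 gf 39.4
open t 43.6 tcp [681.  -42.7 175.4] F [ 0.2  0.7 -0.9] w 44.9 gf 0.0
 t 48.0 tcp [209.  501.3 258. ] F [-0.4 -0.5 -0.1] w 45.1 gf 0.0
diff to start at cabinet 1.847965367965368
brush [(0.61, [431.0, 267.0, 50.0, 71.0])]
tin [(0.85, [330.0, 258.0, 30.0, 24.0]), (0.69, [185.0, 168.0, 109.0, 43.0])]
spray [(0.7, [258.0, 260.0, 23.0, 22.0])]
```

View pics/t6.png

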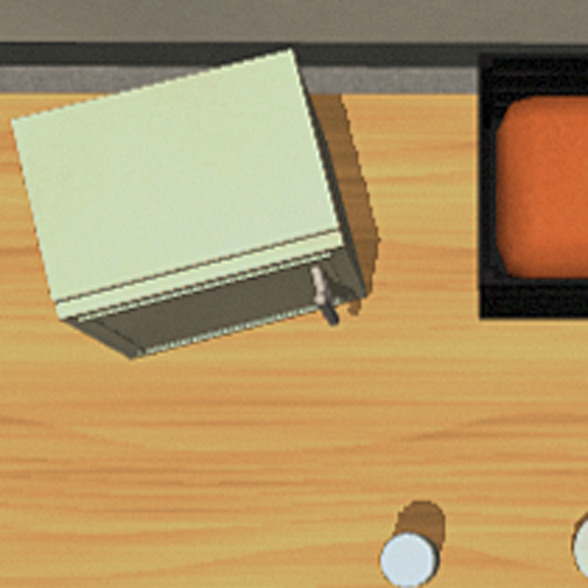

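The door looks exactly as it did at the start: the handle is at (325,295) and the door seam is closed. The brush is no longer on the table, and the spray can and tin have not moved.

```bash
python3 -c "
from station import *
print(sign_off())"
```

```text
the job is handed in; nothing more can be done
None
```

I handed the job in after about 48 s of robot time: the brush went upright into the door's upper tray, the door was pushed shut past its catch, and the tin and spray can stayed put; the station gave no verdict, and the brush wasn't visible once the door was shut.

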